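# Latch the two-part clay mould shut

## Robot

A 6-joint arm with a two-finger parallel gripper is mounted at the origin on the work surface. World frame = base frame: x ahead of the robot, y to its left, z up, the work surface at z = 0. Lengths are in m, angles in rad, forces in N, time in s.
With the tool pointing down it reaches from about 0.3 to 0.85 m from the base axis. Payload 5.4 kg.
Tool frame: the origin (TCP) lies between the finger pads; the fingertips stand 17 mm ahead of it and the grasp point (between the pads) lies 2 mm behind it; z points along the fingers, y is the line along which they close (so a half turn about z gives the same grasp; the last joint's range is limited). The gripper opens to 85 mm and grips with 20 to 120 N. Pads are 22 mm wide; open, the fingers measure 114 mm over their backs; the gripper's body (76 mm by 85 mm) begins 54 mm behind the grasp point. The pads swing forward as they close: fully open they stand 13 mm farther back than shut.
Start: joints at [1.121, 0.158, 1.597, -0, 1.386, -0.21], TCP at [0.137, 0.559, 0.248] pointing down, gripper open.
Joint ranges: [-2.91, 2.91], [-0.94, 2.29], [0.18, 2.7], [-1.29, 4.43], [0.17, 2.64], [-3, 3]. Speed limits (rad/s): [2.57, 2.57, 3.14, 3.14, 3.14, 3.14].

## Interface

Orientations are given as a unit quaternion [x, y, z, w].
In Python, from plant import arm gives the robot as it stands. The module is installed in compiled form; this text tells all that it offers.
- The arm moves only by the shell command python3 -m handwheel 'ROWS' [FORCE]. ROWS is JSON, a list of rows, each a list of 3 entries, a list of its own where there are three numbers: the closure in counts, from 0 (fully open) to 255 (shut), then the shift along the world's x, y, z in mm, then the turn about the world's z in degrees. In form: [[hand, [tx, ty, tz], turn], ...]. A call has 1 to 12 rows; each row shifts and turns the commanded pose from where the row before left it; what a row does not reach is not made up. A row lasts 1/8 s, in which the tool goes at most 62.5 mm and 10.7 degrees, less where a joint would pass 70% of its speed; a pose out of reach is approached as far as the arm can. A call is refused whole if a number of a shift passes 62.5 or a number of a turn 10.7, either way. A call with a gripper value outside its range is refused whole. The fingers move at their own pace and stop on an object; FORCE is the grip in N (left out, the last holds). Time passes only in rows, so rows that do not move let the fingers close. It gives the time, the measured TCP pose, the force, the opening and the grip force at its end, in the units of the state.
- arm.observe(): the state, without advancing time (a new reading comes with each control period).
- arm.snapshot(name): name is "side" or "top" or "wrist"; returns the picture (400x640x3 uint8, red, green, blue); there is no depth.
- arm.camera_info(name): a dict with "mtx" (3x3 intrinsics, pixels), "pose" (4x4, takes a point from camera to world coordinates); the wrist camera has in their place "hand_eye" (4x4, takes a point from camera to tool coordinates, whose origin is the TCP and whose axes are the flange's). Camera axes: x right, y down, z forward; pixel columns grow to the right and rows downward; lengths in m; the calibration is good to about 2 mm. A picture is of the moment at which its call begins: read the wrist's pose just before it. camera_info takes no time and is no camera call.
- arm.close_job(): hands the job in; it is judged then, once.
The state is a dict: "time_s": time; "qpos": joint angles; "qd": joint speeds; "effort": joint torques, N m; "tcp_pos": TCP position; "tool_rot": TCP orientation; "ft_force": force on the tool from outside, world axes, zero at the start; "ft_torque": the same for the moment, N m; "opening": finger opening in m; "grasp_force": force on a finger pad.
Only numpy, scipy, OpenCV 4.12 (cv2) and the standard library are available. Lean on these libraries where they do the work, as an engineer would, in place of code of your own. Each camera call takes 0.05 s, during which the arm holds its last target. There are 200 camera calls.

## Task

Latch the two-part plaster mould shut with the toggle latch on its top: drop the wire bail into the keeper's slot, behind its prongs, and draw it in under them while the lever is still open, then press the lever over past centre until it lies flat and stays down. Feel your way and never press on the lever, or press the bail down on the keeper, with more than about 25 N, and leave the can, the cup and the bowl where they stand.

Things in the scene. Friction and masses are not known exactly. Their poses are not given: they have to be found in the camera images.
- mould: Two-part plaster mould, 130 mm wide, on a fixed plywood board 330 x 170 x 18; flat top at z = 78. Origin on the table under it; x along the latch from lever to keeper, y across, z up: the MOULD FRAME, mm, used below. The half with the lever ends at x = 10; the half with the keeper slides on along x, ajar by an UNMEASURED gap g of 4.5 to 17 mm (6 N to slide; a rubber seal resists the last 4 mm).
- lever_pivot (a point): Lever pivot, mould frame (-25, 0, 94); axis along y. The bail's own pivot sits on the lever 22 mm from here, at mould x = -25 - 22 cos(lever - 0.14), z = 94 + 22 sin(lever - 0.14). Dead centre is lever = 0.14; beyond it the lever snaps down to 0 and holds.
- lever (a joint): Lever angle, rad: 0 = shut, flat, pointing to mould -x; grows as it is raised and thrown towards the keeper, open stop 1.97. Steel plate 26 wide, 4 thick, underside on the pivot's level when flat. It stays where put (friction 0.06 N m); pushing 50 mm from the pivot, shutting takes up to about 11 N, then the force drops as it snaps over.
- lever_end (a point): Middle of the lever's free end, 62 mm from its pivot.
- keeper_slot (a point): Where the middle of the keeper's slot comes when the mould is latched: fixed in the mould frame at (62, 0, 100). Ajar, the true slot is 3 to 16 mm farther on along x. Keeper, steel, 30 wide: riser x = 41+g to 53+g, top z = 102; two prongs (|y| 8 to 15) go on to 58+g, z = 96 to 102; then the slot, open to 63.5+g, floor z = 88; then a rear block to 79+g, top z = 106.
- bail_tab (a point): Centre of the bail's rubber finger tab, 10 x 10 x 22 mm block, pinched across mould y (it can pivot about that line in the fingers). Frame x: along the bail from its pivot to its bar; z: along the tab, up when the bail is level. Bail: wire loop 42 wide, bar 103 mm from its pivot; tab centre 31 mm off the bar along z, on a 10 x 4 mm stem.
- bail_bar (a point): Middle of the bail's cross bar, 4 mm round, same axes as the tab. Resting on the rear block it is at z = 108, on the prongs or riser at 104, down in the slot at 90; it is then drawn in under the prongs (z 90 to 94). The bail stays where swung (0.036 N m); pushing or pulling it lengthwise with about 3 N turns the lever.
- drink_can: Blue drink can, 52 mm across, 130 mm tall; bystander. Origin under its centre.
- white_cup: White cup, 72 mm across, 80 mm tall; bystander. Origin under its centre.
- slip_bowl: White bowl, 130 mm across, 40 mm tall; bystander. Origin under its centre.

How it is judged:
On the way:
1. the bail's bar is down behind the keeper's prongs while the lever is still open (z of bail_bar in the frame of mould between 0.085 and 0.0955 m and x of bail_bar in the frame of mould above 0.055 m and value of joint lever above 0.8 rad), for 0.2 s.
At the end, for the whole second after the job is handed in: The lever lies flat (within 0.06 rad of its stop) and at rest, with the bail's bar still hooked under the keeper's prongs (85 to 96.5 mm above the table, at mould x over 50 mm), the robot has let go, and can and cup stand upright (value of joint lever below 0.06 rad and velocity of joint lever below 0.05 rad/s and z of bail_bar in the frame of mould between 0.085 and 0.0965 m and x of bail_bar in the frame of mould above 0.05 m and angle between each of drink_can, white_cup's own z axis and vertical below 0.2 rad); the robot touches nothing.
It fails at once if the lever is pressed with more than 30 N (contact force between lever_c0 and anything else above 30 N).
It fails at once if the bail's bar is pressed on top of the keeper with more than 30 N (z of bail_bar in the frame of mould above 0.0985 m and contact force between bail_c0 and anything else above 30 N).
It fails at once if a bystander is moved more than 30 mm (distance of any of drink_can, white_cup, slip_bowl from where it was at the start of the episode above 0.03 m).
It also fails if it takes over 67 s, if anything falls off the work surface, if the arm or the gripper's body presses on something with over 40 N, if the wrist force passes 120 N, or if a joint passes its speed limit or range.

## Working session

There is one attempt and no reset: what is moved stays moved. The work goes in short steps, Python scripts to look and compute and a shell command to move; the robot and the scene stay as the last step left them, time stands still between calls to the robot, and variables do not carry over. Pictures are saved under pics/ and viewed, at most 10 in all, crops included, and the job is handed in when it is done.

```bash
mkdir -p pics; python3 - <<'E'
from plant import arm
import cv2,numpy as np
ims=[]
for n in("side","top","wrist"):
    im=arm.snapshot(n)[:,:,::-1]; cv2.imwrite(f"pics/{n}0.png",im)
    c=arm.camera_info(n); print(n,{k:np.round(v,4).tolist() for k,v in c.items()})
s=arm.observe();print(s['time_s'],s['tcp_pos'],s['tool_rot'])
E
```

```text
side {'mtx': [[365.8888, 0.0, 314.6914], [0.0, 365.8888, 198.2741], [0.0, 0.0, 1.0]], 'pose': [[-0.981, -0.1442, 0.13, 0.469], [-0.1935, 0.6697, -0.7169, 0.753], [0.0163, -0.7285, -0.6849, 0.735], [0.0, 0.0, 0.0, 1.0]]}
top {'mtx': [[425.5561, 0.0, 322.8704], [0.0, 425.5561, 203.1386], [0.0, 0.0, 1.0]], 'pose': [[-0.0135, -0.9945, 0.104, 0.5073], [-0.9999, 0.0131, -0.0053, 0.0791], [0.0039, -0.104, -0.9946, 1.0248], [0.0, 0.0, 0.0, 1.0]]}
wrist {'mtx': [[336.2844, 0.0, 316.2186], [0.0, 336.2844, 201.6013], [0.0, 0.0, 1.0]], 'hand_eye': [[0.0003, -0.9442, -0.3293, 0.0844], [1.0, 0.0008, -0.0014, 0.0004], [0.0016, -0.3293, 0.9442, -0.1271], [0.0, 0.0, 0.0, 1.0]]}
0.15 [0.13638768 0.55813502 0.24752373] [ 1.19612660e-01  9.92820356e-01 -7.01800730e-04 -2.43184877e-04]
```

View pics/top0.png

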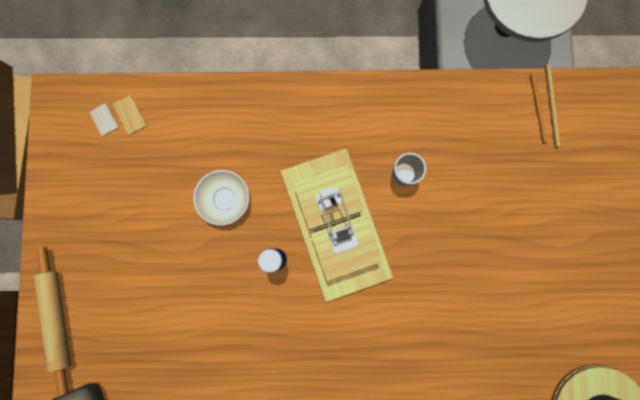

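View pics/side0.png

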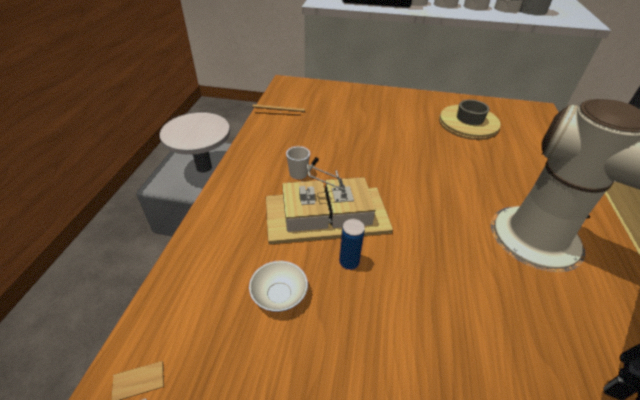

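Top: the board's corners are near (282,170), (347,150), (391,278) and (326,300), with the latch at (330,200) to (343,240). The can is at (271,261), the cup at (409,169) and the bowl at (221,198). I'll zoom in on the latch in both views.

```bash
python3 - <<'E'
import cv2,numpy as np
a=cv2.imread("pics/top0.png")[140:310,270:440]; b=cv2.imread("pics/side0.png")[140:250,255:405]
a=cv2.resize(a,(400,400),interpolation=cv2.INTER_CUBIC); b=cv2.resize(b,None,fx=400/150,fy=400/150,interpolation=cv2.INTER_CUBIC)
b=cv2.copyMakeBorder(b,0,400-b.shape[0],0,0,cv2.BORDER_CONSTANT)
cv2.imwrite("pics/z0.png",cv2.resize(np.hstack([a,b]),(800,400)))
E
```

```text
(no output)
```

View pics/z0.png

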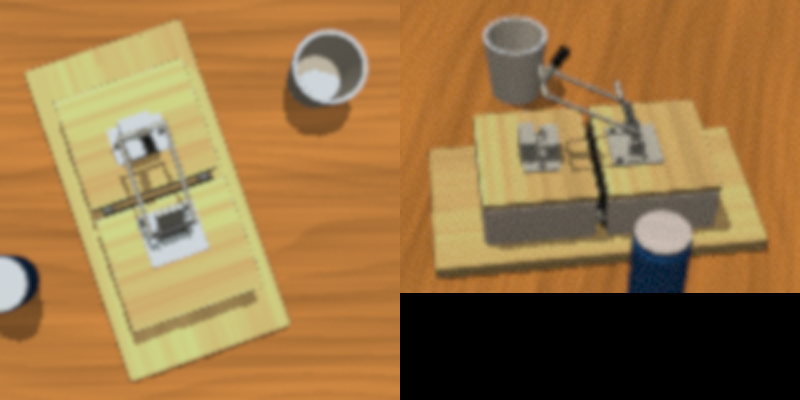

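```bash
cat > h.py <<'E'
import cv2,numpy as np
from plant import arm
from scipy.spatial.transform import Rotation as R
def pose(n,s=None):
    c=arm.camera_info(n)
    if n!="wrist": return c['mtx'],np.array(c['pose'])
    T=np.eye(4);T[:3,:3]=R.from_quat(s['tool_rot']).as_matrix();T[:3,3]=s['tcp_pos']
    return c['mtx'],T@np.array(c['hand_eye'])
def ray(n,uv,s=None):
    K,T=pose(n,s); d=T[:3,:3]@np.linalg.solve(K,[uv[0],uv[1],1.]); return T[:3,3],d/np.linalg.norm(d)
def plane(n,uv,z,s=None):
    o,d=ray(n,uv,s); return o+d*(z-o[2])/d[2]
def cross(rs):
    A=sum(np.eye(3)-np.outer(d,d) for o,d in rs); b=sum((np.eye(3)-np.outer(d,d))@o for o,d in rs)
    p=np.linalg.solve(A,b); return p,[np.linalg.norm(np.cross(p-o,d)) for o,d in rs]
def proj(n,p,s=None):
    K,T=pose(n,s); q=K@(T[:3,:3].T@(np.asarray(p)-T[:3,3])); return q[:2]/q[2]
E
python3 - <<'E'
from h import *
t=cv2.imread("pics/top0.png"); hsv=cv2.cvtColor(t,cv2.COLOR_BGR2HSV)
print("board hsv",hsv[162,320],hsv[290,340],"table",hsv[320,300])
m=cv2.inRange(hsv,(19,40,80),(40,255,255)); m[:130]=0;m[310:]=0;m[:,:275]=0;m[:,400:]=0
m=cv2.morphologyEx(m,cv2.MORPH_OPEN,np.ones((3,3)))
c=max(cv2.findContours(m,0,2)[0],key=cv2.contourArea); r=cv2.boxPoints(cv2.minAreaRect(cv2.convexHull(c))); print(r)
P=np.array([plane("top",p,0.018) for p in r]);print(P.round(4),[np.linalg.norm(P[i]-P[i-1]).round(4) for i in range(4)],"centre",P.mean(0).round(4))
e=sorted([(np.linalg.norm(P[i]-P[i-1]),i) for i in range(4)])[-1][1]; d=P[e]-P[e-1]; print("yaw",np.degrees(np.arctan2(d[1],d[0])))
for n,(x0,x1,y0,y1) in {"side":(300,330,150,175),"top":(322,342,192,212)}.items():
    g=cv2.imread(f"pics/{n}0.png")[y0:y1,x0:x1].max(2); mm=(g<55); ys,xs=np.nonzero(mm); print(n,mm.sum(),xs.mean()+x0,ys.mean()+y0)
print("tab",cross([ray("side",(315,160.6)),ray("top",(331.6,202.5))]))
print("can",plane("top",(271,261),.13),"cup",plane("top",(409,169),.08))
E
```

```text
board hsv [ 24 108 207] [ 28  99 206] table [ 15 174 196]
[[279.47635 170.13434]
 [347.96872 146.45007]
 [393.63998 278.5264 ]
 [325.1476  302.21066]]
[[ 0.6934  0.1767  0.018 ]
 [ 0.7492  0.0113  0.018 ]
 [ 0.4332 -0.0892  0.018 ]
 [ 0.3811  0.0716  0.018 ]] [np.float64(0.3295), np.float64(0.1745), np.float64(0.3316), np.float64(0.169)] centre [0.5642 0.0426 0.018 ]
yaw -162.34908033971115
side 17 314.88235294117646 160.8235294117647
top 19 332.89473684210526 201.0
tab (array([0.59570904, 0.05765923, 0.1955343 ]), [np.float64(0.0007342714864769324), np.float64(0.0007342714864768834)])
can [0.48100403 0.18407033 0.13      ] cup [ 0.6807978  -0.12099617  0.08      ]
```

```bash
python3 -m handwheel '[[0,[36,-43,7],2.6],[0,[36,-43,7],2.6],[0,[36,-43,7],2.6],[0,[36,-43,7],2.6],[0,[36,-43,7],2.6],[0,[36,-43,7],2.6],[0,[36,-43,7],2.6],[0,[36,-43,7],2.6],[0,[36,-43,7],2.6],[0,[36,-43,7],2.6],[0,[36,-43,7],2.6],[0,[36,-43,7],2.6]]'
python3 -m handwheel '[[0,[0,0,0],0],[0,[0,0,0],0],[0,[0,0,0],0]]'
python3 - <<'E'
from h import *
s=arm.observe(); im=arm.snapshot("wrist")[:,:,::-1].copy(); cv2.imwrite("pics/w1.png",im)
import pickle; pickle.dump(s,open("s1.pkl","wb"))
print(s['time_s'],s['tcp_pos'],np.degrees(2*np.arctan2(s['tool_rot'][1],s['tool_rot'][0])-np.pi/2),s['ft_force'],s['qpos'])
cv2.imwrite("pics/w1z.png",cv2.resize(im[80:380,120:520],(800,600),interpolation=cv2.INTER_CUBIC))
E
```

```text
time_s: 1.65
tcp_pos: [0.5694, 0.0409, 0.3322]
tool_rot: [-0.152, 0.988, 0.0, -0.0]
ft_force: [-0.7, 1.4, 0.7]
opening: 0.0851
grasp_force: 0.0
time_s: 2.02
tcp_pos: [0.5678, 0.0437, 0.3321]
tool_rot: [-0.152, 0.988, 0.0, -0.0]
ft_force: [0.3, 0.4, -0.9]
opening: 0.0855
grasp_force: 0.0
2.025 [0.56784065 0.04370589 0.33214992] 107.53949328640878 [ 0.25516188  0.42562045 -0.87079689] [-1.35413564e-01  1.01850683e-01  1.49489231e+00  2.23156443e-04
  1.54540092e+00 -2.01233753e+00]
```

View pics/w1z.png

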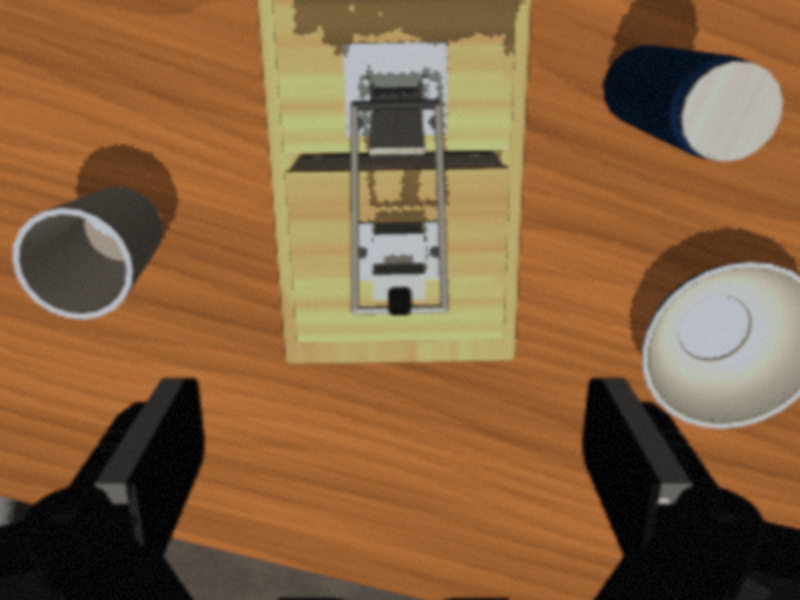

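The wrist view shows the latch square to the image. In this 2x crop with offset (120,80), the tab is at (400,300), the bar's ends at (353,310) and (446,310), and the slot at (400,268). The riser's face is at (400,228), the gap at rows 152 to 170, and the lever's end edge at (397,152). I'll turn these into mould coordinates.

```bash
python3 - <<'E'
from h import *
import pickle; s=pickle.load(open("s1.pkl","rb"))
im=cv2.imread("pics/w1.png"); g=cv2.cvtColor(im,cv2.COLOR_BGR2GRAY)
print("gap L",g[148:172,276],"gap R",g[148:172,360]);print("mid 185-235",g[185:236,314:326].mean(1).astype(int))
# board edges at z=.018 : columns
yaw=np.radians(17.6);X=np.array([np.cos(yaw),np.sin(yaw)]);Y=np.array([-X[1],X[0]]);o=np.array([.5642,.0426])
def M(zx,zy,z): p=plane("wrist",(120+zx/2,80+zy/2),z/1000,s)[:2]-o; return (1e3*np.array([p@X,p@Y])).round(1)
for n,a in dict(boardfarL=(287,361,18),boardfarR=(515,359,18),gapnearL=(296,155,78),gapnearR=(500,152,78),gapfarL=(290,170,78),gapfarR=(507,167,78),riserface=(400,234,102),slot=(400,268,95),keepL=(373,268,102),keepR=(427,268,102),lev_pl_near=(397,43,80),lever_pivot=(395,88,94),leverbase=(375,150,94)).items(): print(n,M(*a))
p,e=cross([ray("wrist",(320,230),s),ray("side",(314.9,160.8)),ray("top",(332,202))]);q=p[:2]-o;print("tab",p,e,q@X,q@Y)
E
```

```text
gap L [166 168 168 175 176 180 180 171 133  68  51  52  52  53  54  54  60  81
 141 164 163 165 161 161] gap R [172 173 178 180 179 179 164  96  40  58  56  53  53  57  62  64 104 152
 162 161 162 157 161 159]
mid 185-235 [114  94  86  87  88  79  56  43  41  41  44  77 144 179 187 187 187 187
 188 187 187 180 154 118 104  98  80  54  43  41  42  72 137 175 186 187
 187 176 130  71  39  30  30  28  29  28  27  25  24  29  34]
boardfarL [165.  -78.6]
boardfarR [163.3  89.9]
gapnearL [ -1.6 -55.8]
gapnearR [-3.3 61.2]
gapfarL [  7.1 -59.6]
gapfarR [ 5.4 65.7]
riserface [38.2  3.8]
slot [61.3  4. ]
keepL [ 58.6 -11.5]
keepR [58.6 19.3]
lev_pl_near [-63.4   2.1]
lever_pivot [-41.   1.]
leverbase [-7.7 -9.9]
tab [0.59709843 0.05681422 0.19490129] [np.float64(0.0015011135741893327), np.float64(0.0006017392754969175), np.float64(0.0010759698471739946)] 0.0356564269664887 0.0036013631580972673
```

```bash
python3 -m handwheel '[[0,[13,6,-30],0],[0,[13,6,-30],0],[0,[0,0,-30],0],[0,[0,0,-25],0],[0,[0,0,-18],0],[0,[0,0,0],0],[0,[0,0,0],0]]' 25
python3 - <<'E'
from h import *
s=arm.observe();im=arm.snapshot("wrist")[:,:,::-1].copy();cv2.imwrite("pics/w2.png",im[60:400,100:540]);print(s['tcp_pos'],proj("wrist",s['tcp_pos'],s))
E
```

```text
time_s: 2.95
tcp_pos: [0.5952, 0.0547, 0.2007]
tool_rot: [-0.152, 0.988, -0.0, 0.001]
ft_force: [0.4, 1.0, 0.5]
opening: 0.0855
grasp_force: 0.0
[0.59521636 0.05465118 0.2006526 ] [316.27602295 287.82911069]
```

View pics/w2.png

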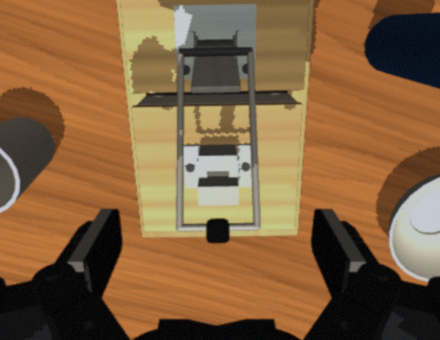

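The tab is at (317,290) in the full picture, and the TCP projects to (316,288), so it is well placed between the open fingers. Closing.

```bash
python3 -m handwheel '[[255,[0,0,0],0],[255,[0,0,0],0],[255,[0,0,0],0],[255,[0,0,0],0],[255,[0,0,0],0],[255,[0,0,0],0],[255,[0,0,0],0],[255,[0,0,0],0]]' 25
```

```text
time_s: 4.0
tcp_pos: [0.5946, 0.0547, 0.1993]
tool_rot: [-0.152, 0.988, 0.0, 0.0]
ft_force: [0.3, 2.7, 0.7]
opening: 0.0096
grasp_force: 29.5
```

```bash
python3 -m handwheel '[[255,[4.1,1.3,-4.7],0],[255,[4.1,1.3,-4.7],0],[255,[3.4,1,-5],0],[255,[3.4,1,-5],0],[255,[2.4,0.8,-5.5],0],[255,[2.4,0.8,-5.5],0],[255,[1,0.3,-5],0],[255,[1,0.3,-5],0],[255,[0,0,0],0],[255,[0,0,0],0]]'
```

```text
time_s: 5.25
tcp_pos: [0.6179, 0.0621, 0.1595]
tool_rot: [-0.152, 0.988, 0.0, 0.002]
ft_force: [2.9, 5.0, 5.4]
opening: 0.0091
grasp_force: 31.0
```

```bash
cat >> h.py <<'E'
O=np.array([.5500,.0419]);yaw=np.radians(17.54);MX=np.array([np.cos(yaw),np.sin(yaw)]);MY=np.array([-MX[1],MX[0]])
from scipy.optimize import fsolve
def grip():
    s=arm.observe();p=s['tcp_pos'][:2]-O;return s,np.array([p@MX*1e3,p@MY*1e3,s['tcp_pos'][2]*1e3+2])
def solve(gx,gz,Lg=38):
    f=lambda v:[-25-22*np.cos(v[0]-.14)+103*np.cos(v[1])-Lg*np.sin(v[1])-gx,94+22*np.sin(v[0]-.14)+103*np.sin(v[1])+Lg*np.cos(v[1])-gz]
    l,a=fsolve(f,[1.5,0.]);return l,a,-25-22*np.cos(l-.14)+103*np.cos(a),94+22*np.sin(l-.14)+103*np.sin(a)
E
python3 - <<'E'
from h import *
s,g=grip();print(g,solve(g[0],g[2]),s['ft_force']@np.r_[MX,0],s['ft_force'])
im=arm.snapshot("side")[:,:,::-1].copy();z=cv2.resize(im[130:250,250:410],(800,600),interpolation=cv2.INTER_CUBIC);cv2.imwrite("pics/s3.png",z)
E
```

```text
[ 70.87552753  -1.16708007 161.52149514] (np.float64(1.5339088756412604), np.float64(0.07754340524132747), np.float64(73.8192247924186), np.float64(123.63568451539842)) 4.245449594452878 [2.8838248  4.96298704 5.43863181]
```

View pics/s3.png

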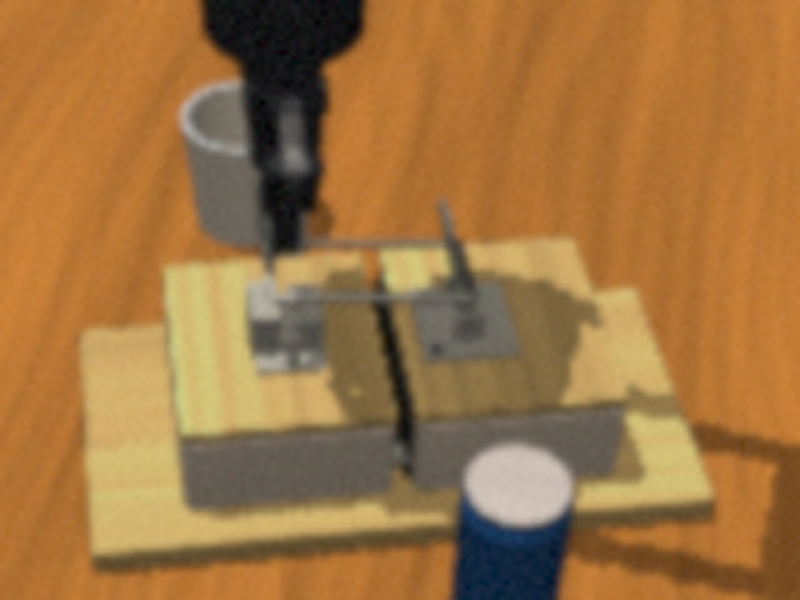

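The side view shows the bail close to level, gripped at the tab at about (290,240) in the crop, with the bar above the keeper and the lever standing up. Next I'll work out the grip targets for the landing.

```bash
cat >> h.py <<'E'
def tgt(bx,bz,Lg=38):
    f=lambda v:[-25-22*np.cos(v[0]-.14)+103*np.cos(v[1])-bx,94+22*np.sin(v[0]-.14)+103*np.sin(v[1])-bz]
    l,a=fsolve(f,[1.5,0.]);return np.array([bx-Lg*np.sin(a),bz+Lg*np.cos(a),l,a])
E
python3 - <<'E'
from h import *
for b in [(66,110),(66,104),(69,104),(71.3,104),(71.3,97),(71.3,90),(67,91)]: print(b,tgt(*b).round(2))
E
```

```text
(66, 110) [ 6.6910e+01  1.4799e+02  1.1400e+00 -2.0000e-02]
(66, 104) [ 6.9200e+01  1.4187e+02  1.1500e+00 -8.0000e-02]
(69, 104) [ 7.2800e+01  1.4181e+02  1.3100e+00 -1.0000e-01]
(71.3, 104) [ 7.5410e+01  1.4178e+02  1.4300e+00 -1.1000e-01]
(71.3, 97) [ 78.09 134.39   1.48  -0.18]
(71.3, 90) [ 80.79 126.8    1.55  -0.25]
(67, 91) [ 75.62 128.01   1.32  -0.23]
```

```bash
python3 -m handwheel '[[255,[-1.4,0,-4.5],0],[255,[-1.4,0,-4.5],0],[255,[-1.4,0,-4.5],0],[255,[0,0,0],0],[255,[0,0,0],0]]' && python3 -c "
from h import *
s,g=grip();print(g,np.round(solve(g[0],g[2]),3))"
python3 -m handwheel '[[255,[0.7,0.2,-1.5],0],[255,[0.7,0.2,-1.5],0],[255,[0,0,0],0],[255,[0,0,0],0]]' && python3 -c "
from h import *
s,g=grip();print(g,np.round(solve(g[0],g[2]),3))"
```

```text
time_s: 5.92
tcp_pos: [0.6123, 0.0609, 0.1453]
tool_rot: [-0.152, 0.988, -0.0, -0.0]
ft_force: [2.6, 1.2, 3.0]
opening: 0.0089
grasp_force: 30.8
[ 65.13289377  -0.62198595 147.26510308] [ 1.04500e+00 -2.00000e-02  6.43860e+01  1.09272e+02]
time_s: 6.42
tcp_pos: [0.6131, 0.0614, 0.1419]
tool_rot: [-0.152, 0.988, -0.0, -0.001]
ft_force: [0.8, -1.7, 1.3]
opening: 0.0096
grasp_force: 30.6
[ 66.08102796  -0.40856964 143.94914366] [ 1.03800e+00 -5.10000e-02  6.41590e+01  1.05998e+02]
```

```bash
for i in 1 2; do :; done; python3 -m handwheel '[[255,[0.3,0.1,-1],0],[255,[0.3,0.1,-1],0],[255,[0,0,0],0],[255,[0,0,0],0]]' && python3 -c "
from h import *
s,g=grip();print(g,np.round(solve(g[0],g[2]),3))"
```

```text
time_s: 6.92
tcp_pos: [0.6137, 0.0618, 0.14]
tool_rot: [-0.152, 0.988, -0.0, -0.001]
ft_force: [-2.2, -1.7, 1.0]
opening: 0.0093
grasp_force: 30.6
[ 66.72743663  -0.24781437 141.97796732] [ 1.0400e+00 -7.0000e-02  6.4082e+01  1.0407e+02]
```

```bash
python3 -m handwheel '[[255,[0.3,0.1,-1],0],[255,[0,0,-0.5],0],[255,[0,0,0],0],[255,[0,0,0],0]]' && python3 -c "
from h import *
s,g=grip();print(g,np.round(solve(g[0],g[2]),3))"
```

```text
time_s: 7.42
tcp_pos: [0.6143, 0.062, 0.1388]
tool_rot: [-0.152, 0.988, -0.0, -0.0]
ft_force: [-3.3, -3.2, 2.2]
opening: 0.0095
grasp_force: 30.6
[ 67.39001822  -0.22446599 140.77094399] [ 1.05600e+00 -8.30000e-02  6.42390e+01  1.02902e+02]
```

```bash
python3 -m handwheel '[[255,[0,0,-1],0],[255,[0,0,-0.5],0],[255,[0,0,0],0],[255,[0,0,0],0]]' && python3 -c "
from h import *
s,g=grip();print(g,np.round(solve(g[0],g[2]),3))"
```

```text
time_s: 7.92
tcp_pos: [0.6149, 0.0621, 0.1376]
tool_rot: [-0.152, 0.988, -0.0, 0.001]
ft_force: [-0.4, -1.9, 1.8]
opening: 0.0096
grasp_force: 30.6
[ 67.93413465  -0.25569742 139.62283108] [ 1.06700e+00 -9.50000e-02  6.43200e+01  1.01795e+02]
```

```bash
python3 -m handwheel '[[255,[0,0,-1],0],[255,[0,0,-1],0],[255,[0,0,0],0],[255,[0,0,0],0]]' && python3 -c "
from h import *
s,g=grip();print(g,np.round(solve(g[0],g[2]),3))
im=arm.snapshot('side')[:,:,::-1].copy();cv2.imwrite('pics/s4.png',cv2.resize(im[160:220,280:360],(800,600),interpolation=cv2.INTER_CUBIC))"
```

```text
time_s: 8.43
tcp_pos: [0.6152, 0.0621, 0.1366]
tool_rot: [-0.152, 0.988, -0.0, 0.001]
ft_force: [-2.4, -2.4, 5.9]
opening: 0.0092
grasp_force: 31.3
[ 68.30715801  -0.35274099 138.6214509 ] [  1.072  -0.105  64.312 100.832]
```

View pics/s4.png

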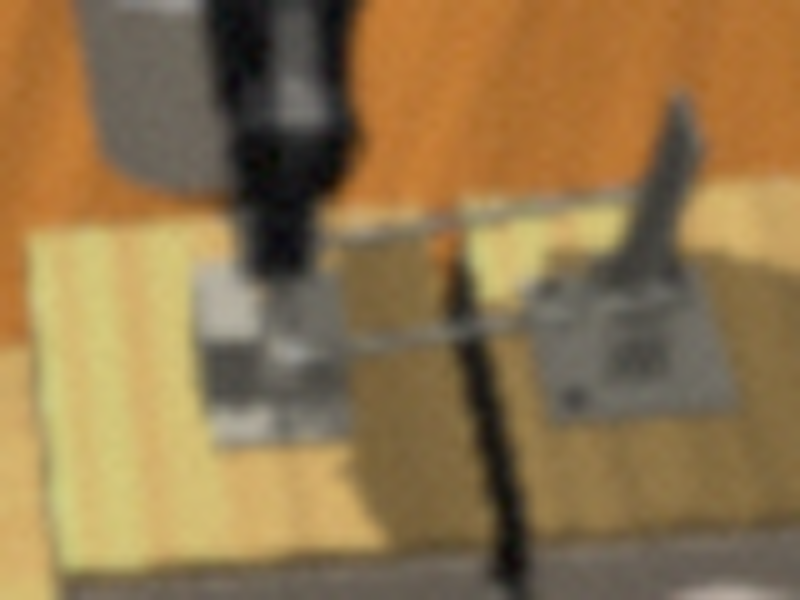

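The picture shows the bar lying on the keeper's front part at about (300,350), with the lever leaning back at (660,170). The force of about 6 N confirms it has landed. Now I'll slide it towards +x until it drops.

```bash
python3 -m handwheel '[[255,[1,0.3,0],0],[255,[1,0.3,0],0],[255,[1,0.3,0],0],[255,[1,0.3,0],0],[255,[0,0,0],0]]' && python3 -c "
from h import *
s,g=grip();print(g,np.round(solve(g[0],g[2],35),3),s['ft_force'][:2]@MX)"
```

```text
time_s: 9.1
tcp_pos: [0.6174, 0.063, 0.1343]
tool_rot: [-0.152, 0.988, 0.0, -0.001]
ft_force: [-3.4, -4.3, 1.2]
opening: 0.0091
grasp_force: 30.6
[ 70.66770564  -0.21572261 136.25195764] [  1.205  -0.114  66.67  101.481] -4.484302683293679
```

```bash
python3 -m handwheel '[[255,[1,0.3,0],0],[255,[1,0.3,0],0],[255,[0,0,0],0],[255,[0,0,0],0]]' && python3 -c "
from h import *
s,g=grip();print(g,np.round(solve(g[0],g[2],35),3),s['ft_force'][:2]@MX)"
```

```text
time_s: 9.6
tcp_pos: [0.6188, 0.0635, 0.134]
tool_rot: [-0.152, 0.988, 0.0, -0.002]
ft_force: [-5.1, -3.8, 0.8]
opening: 0.0093
grasp_force: 30.6
[ 7.21231236e+01 -1.30773419e-01  1.36018715e+02] [  1.27   -0.123  67.837 101.282] -5.9910046379875626
```

```bash
python3 -m handwheel '[[255,[0,0,-1],0],[255,[0,0,-1],0],[255,[0,0,-1],0],[255,[0,0,0],0]]' && python3 -c "
from h import *
s,g=grip();print(g,np.round(solve(g[0],g[2],35),3),s['ft_force'][:2]@MX)"
```

```text
time_s: 10.1
tcp_pos: [0.6198, 0.0637, 0.1318]
tool_rot: [-0.152, 0.988, 0.0, -0.001]
ft_force: [-4.3, -3.4, 2.1]
opening: 0.0093
grasp_force: 30.7
[ 73.11410962  -0.21335913 133.75069909] [ 1.295 -0.146 68.016 99.124] -5.108286069364055
```

```bash
python3 -m handwheel '[[255,[0.4,0.1,-1],0],[255,[0.4,0.1,-1],0],[255,[0.4,0.1,-1],0],[255,[0,0,0],0],[255,[0,0,0],0]]' && python3 -c "
from h import *
s,g=grip();print(g,np.round(solve(g[0],g[2],35),3),s['ft_force'][:2]@MX)"
```

```text
time_s: 10.72
tcp_pos: [0.621, 0.0641, 0.1288]
tool_rot: [-0.152, 0.988, 0.0, -0.001]
ft_force: [-3.2, -2.9, 1.5]
opening: 0.0092
grasp_force: 30.7
[ 74.41475134  -0.23788679 130.80308135] [ 1.332 -0.177 68.266 96.347] -3.937047925315699
```

```bash
python3 -m handwheel '[[255,[0.4,0.1,-1],0],[255,[0.4,0.1,-1],0],[255,[0.4,0.1,-1],0],[255,[0,0,0],0],[255,[0,0,0],0]]' && python3 -c "
from h import *
s,g=grip();print(g,np.round(solve(g[0],g[2],35),3),s['ft_force'][:2]@MX)"
```

```text
time_s: 11.35
tcp_pos: [0.6222, 0.0644, 0.1258]
tool_rot: [-0.152, 0.988, 0.0, -0.001]
ft_force: [-4.5, -2.2, 2.0]
opening: 0.0092
grasp_force: 30.7
[ 75.64005647  -0.269247   127.77583795] [ 1.37  -0.207 68.434 93.526] -4.957416150839237
```

```bash
python3 -m handwheel '[[255,[0.4,0.1,-1],0],[255,[0.4,0.1,-1],0],[255,[0.4,0.1,-1],0],[255,[0,0,0],0],[255,[0,0,0],0]]' && python3 -c "
from h import *
s,g=grip();print(g,np.round(solve(g[0],g[2],35),3),s['ft_force'][:2]@MX)"
```

```text
time_s: 11.98
tcp_pos: [0.6231, 0.0647, 0.1234]
tool_rot: [-0.152, 0.988, 0.0, -0.001]
ft_force: [-6.6, -3.1, 6.5]
opening: 0.0096
grasp_force: 33.4
[ 76.56011461  -0.2758575  125.38483025] [ 1.4   -0.231 68.531 91.318] -7.2658549067481655
```

```bash
python3 -m handwheel '[[255,[-1.2,-0.4,0.3],0],[255,[-1.2,-0.4,0.3],0],[255,[-1.2,-0.4,0.2],0],[255,[-1.2,-0.4,0.2],0],[255,[-1.2,-0.4,0],0],[255,[0,0,0],0],[255,[0,0,0],0]]' && python3 -c "
from h import *
s,g=grip();print(g,np.round(solve(g[0],g[2],35),3),s['ft_force'][:2]@MX)"
```

```text
time_s: 12.85
tcp_pos: [0.618, 0.0628, 0.1242]
tool_rot: [-0.152, 0.988, 0.0, -0.0]
ft_force: [4.5, 1.5, 0.2]
opening: 0.0092
grasp_force: 30.3
[ 71.17063259  -0.55933965 126.2322524 ] [ 1.147 -0.202 64.153 91.943] 4.688149075293324
```

```bash
python3 -m handwheel '[[255,[-1.2,-0.4,0],0],[255,[-1.2,-0.4,0.2],0],[255,[-1.2,-0.4,0.2],0],[255,[0,0,0],0],[255,[0,0,0],0]]' && python3 -c "
from h import *
s,g=grip();print(g,np.round(solve(g[0],g[2],35),3),s['ft_force'][:2]@MX)"
```

```text
time_s: 13.48
tcp_pos: [0.6156, 0.0619, 0.125]
tool_rot: [-0.152, 0.988, 0.0, 0.002]
ft_force: [8.6, 3.5, -3.7]
opening: 0.0095
grasp_force: 30.0
[ 68.60159609  -0.67861726 126.95036909] [ 1.021 -0.18  62.331 92.517] 9.287429085763549
```

The 9 N pull with a downward reaction shows the bar hooked under the prongs against the riser. I'll relax, open the fingers and lift.

```bash
python3 -m handwheel '[[255,[1.2,0.4,-0.5],0],[255,[0,0,0],0],[200,[0,0,0],0],[150,[0,0,0],0],[100,[0,0,0],0],[60,[0,0,0],0],[0,[0,0,0],0],[0,[0,0,0],0],[0,[0,0,0],0]]' && python3 -m handwheel '[[0,[0,0,15],0],[0,[0,0,30],0],[0,[0,0,35],0],[0,[-10,-3,20],0],[255,[-28,-9,0],0],[255,[-28,-9,0],0],[255,[0,0,0],0],[255,[0,0,0],0],[255,[0,0,0],0]]'
python3 - <<'E'
from h import *
s,g=grip();print(g)
import pickle;pickle.dump(s,open("s5.pkl","wb"))
a=arm.snapshot("side")[:,:,::-1];b=arm.snapshot("wrist")[:,:,::-1];cv2.imwrite("pics/w5.png",b);cv2.imwrite("pics/s5f.png",a)
a=cv2.resize(a[150:230,270:370],(400,320),interpolation=cv2.INTER_CUBIC);b=cv2.resize(b[0:400,200:440],(400,600))
cv2.imwrite("pics/c5.png",np.hstack([cv2.copyMakeBorder(a,0,280,0,0,0),b]))
E
```

```text
time_s: 14.6
tcp_pos: [0.6157, 0.0619, 0.1243]
tool_rot: [-0.152, 0.988, -0.0, -0.0]
ft_force: [-0.2, 0.4, -0.2]
opening: 0.0851
grasp_force: 0.0
time_s: 15.72
tcp_pos: [0.5504, 0.041, 0.2247]
tool_rot: [-0.152, 0.988, -0.0, 0.0]
ft_force: [0.7, 0.2, -0.1]
opening: -0.0001
grasp_force: 0.0
[ 1.69202526e-01 -9.49101424e-01  2.26715408e+02]
```

View pics/c5.png

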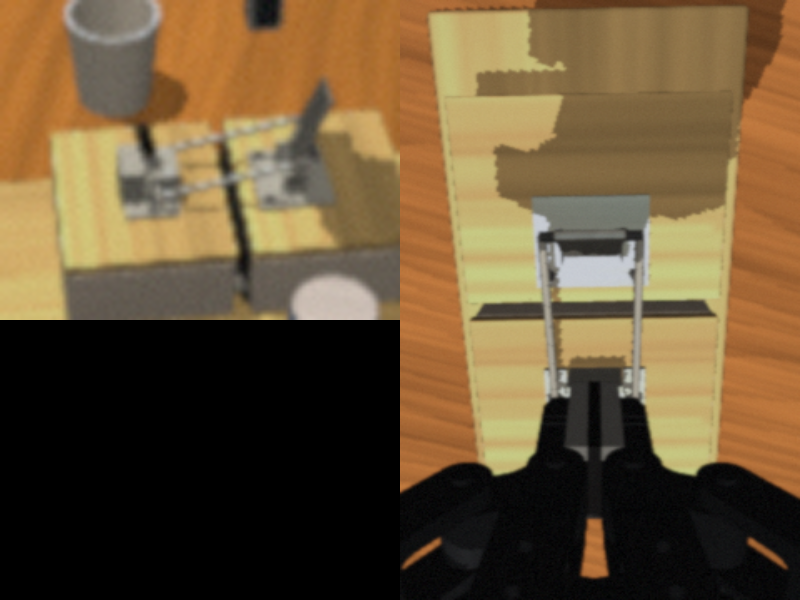

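The side crop shows the tab upright at the keeper (145,145) with the bar down at (160,185), and the lever standing at (315,125), about 1.2 rad. In the wrist view the bail lies in place. I'll put the closed fingertips on the keeper side of the lever.

```bash
python3 -m handwheel '[[255,[-7.3,-1.8,-20],0],[255,[-7.3,-1.8,-22],0],[255,[0,0,-20],0],[255,[0,0,0],0],[255,[0,0,0],0]]' 20 && python3 -c "
from h import *
s,g=grip();print(g-[0,0,2])"
python3 -m handwheel '[[255,[-4,-1.3,0],0],[255,[-4,-1.3,0],0],[255,[-3.8,-1.2,0],0],[255,[0,0,0],0],[255,[0,0,0],0]]' && python3 -c "
from h import *
s,g=grip();print(g-[0,0,2],s['ft_force'][:2]@MX)"
```

```text
time_s: 16.45
tcp_pos: [0.5358, 0.0373, 0.1632]
tool_rot: [-0.152, 0.988, -0.0, 0.001]
ft_force: [0.6, 0.2, 0.2]
opening: -0.0001
grasp_force: 0.0
[-1.49214474e+01 -1.15718248e-01  1.63167042e+02]
time_s: 17.08
tcp_pos: [0.5233, 0.0335, 0.1624]
tool_rot: [-0.152, 0.988, -0.0, 0.0]
ft_force: [0.2, 0.3, -0.2]
opening: 0.0003
grasp_force: 0.0
[-2.79624512e+01  2.55201043e-02  1.62404057e+02] 0.2719460021171257
```

```bash
python3 -m handwheel '[[255,[-3.8,-1.2,-1.3],0],[255,[-3.8,-1.2,-1.3],0],[255,[-3.8,-1.2,-1.4],0],[255,[0,0,0],0]]' && python3 -c "
from h import *
s,g=grip();print(g-[0,0,2],s['ft_force'][:2]@MX)"
```

```text
time_s: 17.58
tcp_pos: [0.5115, 0.0297, 0.1582]
tool_rot: [-0.152, 0.988, -0.0, -0.0]
ft_force: [2.4, -0.1, -0.1]
opening: 0.0002
grasp_force: 0.8
[-4.03344402e+01 -2.31886927e-02  1.58176169e+02] 2.2170640364233645
```

```bash
python3 -m handwheel '[[255,[-2.8,-0.9,-2],0],[255,[-2.8,-0.9,-2],0],[255,[-2.8,-0.9,-2],0],[255,[0,0,0],0]]' && python3 -c "
from h import *
s,g=grip();print(g-[0,0,2],s['ft_force'][:2]@MX)"
```

```text
time_s: 18.08
tcp_pos: [0.5029, 0.0271, 0.1519]
tool_rot: [-0.152, 0.988, 0.0, -0.001]
ft_force: [1.4, -0.7, 1.9]
opening: -0.0001
grasp_force: 0.6
[-4.94041738e+01  8.96961501e-02  1.51888883e+02] 1.1624023801220138
```

```bash
python3 -m handwheel '[[255,[-2.4,-0.8,-2.6],0],[255,[-2.4,-0.8,-2.6],0],[255,[-2.4,-0.8,-2.6],0],[255,[0,0,0],0]]' && python3 -c "
from h import *
s,g=grip();print(g-[0,0,2],s['ft_force'][:2]@MX)"
```

```text
time_s: 18.58
tcp_pos: [0.4961, 0.0248, 0.1444]
tool_rot: [-0.152, 0.988, 0.0, -0.0]
ft_force: [1.4, -0.7, 2.6]
opening: -0.0001
grasp_force: 1.4
[-5.65110745e+01 -2.53647806e-02  1.44353042e+02] 1.1057389136361226
```

```bash
python3 -m handwheel '[[255,[-1.4,-0.4,-2.3],0],[255,[-1.4,-0.4,-2.3],0],[255,[-1.4,-0.4,-2.3],0],[255,[-1.4,-0.4,-2.3],0],[255,[0,0,0],0]]' && python3 -c "
from h import *
s,g=grip();print(g-[0,0,2],s['ft_force'][:2]@MX)"
```

```text
time_s: 19.2
tcp_pos: [0.4904, 0.023, 0.1351]
tool_rot: [-0.152, 0.988, -0.0, -0.0]
ft_force: [0.1, -0.9, 4.1]
opening: -0.0002
grasp_force: 1.5
[-6.25295575e+01 -4.93920233e-02  1.35141573e+02] -0.1506565047273326
```

```bash
python3 -m handwheel '[[255,[-1,-0.3,-2.5],0],[255,[-1,-0.3,-2.5],0],[255,[-0.9,-0.3,-2.5],0],[255,[-0.9,-0.3,-2.5],0],[255,[0,0,0],0]]' && python3 -c "
from h import *
s,g=grip();print(g-[0,0,2],s['ft_force'][:2]@MX)"
```

```text
time_s: 19.82
tcp_pos: [0.4864, 0.0223, 0.1246]
tool_rot: [-0.152, 0.988, 0.0, -0.0]
ft_force: [-0.2, -0.5, 0.4]
opening: 0.0
grasp_force: 0.1
[-66.56510067   0.51178728 124.6188695 ] -0.35112574237024424
```

```bash
python3 -m handwheel '[[255,[-0.5,-0.1,-2],0],[255,[-0.5,-0.1,-2],0],[255,[-0.3,-0.1,-2],0],[255,[-0.2,-0.1,-2],0],[255,[0,0,0],0]]' && python3 -c "
from h import *
s,g=grip();print(g-[0,0,2],s['ft_force'][:2]@MX)"
```

```text
time_s: 20.45
tcp_pos: [0.4852, 0.0217, 0.117]
tool_rot: [-0.152, 0.988, 0.0, -0.0]
ft_force: [0.5, -0.1, -0.2]
opening: -0.0
grasp_force: 0.0
[-67.8882364    0.2644217  116.99433972] 0.4177391110727019
```

The force rose to about 4 N and then vanished, so the lever has snapped over. I'll press lightly to confirm, then back off and look.

```bash
python3 -m handwheel '[[255,[0,0,-1.5],0],[255,[0,0,-1.5],0],[255,[0,0,-1.5],0],[255,[0,0,0],0],[255,[0,0,0],0]]' && python3 -m handwheel '[[255,[0,0,20],0],[255,[0,0,40],0],[255,[-15,-5,50],0],[255,[-20,-6,0],0],[255,[0,0,0],0],[255,[0,0,0],0],[255,[0,0,0],0]]'
python3 - <<'E'
from h import *
s,g=grip();print(g)
a=arm.snapshot("side")[:,:,::-1];b=arm.snapshot("wrist")[:,:,::-1]
a=cv2.resize(a[150:230,270:370],(400,320),interpolation=cv2.INTER_CUBIC);b=cv2.resize(b[0:400,200:440],(400,600))
cv2.imwrite("pics/c6.png",np.hstack([cv2.copyMakeBorder(a,0,280,0,0,0),b]))
E
```

```text
time_s: 21.08
tcp_pos: [0.4856, 0.0216, 0.1148]
tool_rot: [-0.152, 0.988, -0.0, -0.0]
ft_force: [-8.2, 0.8, 15.3]
opening: 0.0001
grasp_force: 8.2
time_s: 21.95
tcp_pos: [0.4505, 0.0108, 0.2221]
tool_rot: [-0.152, 0.988, 0.0, -0.001]
ft_force: [0.5, 0.6, -0.1]
opening: 0.0
grasp_force: 0.0
[-104.27727235    0.36231501  224.11973792]
```

View pics/c6.png

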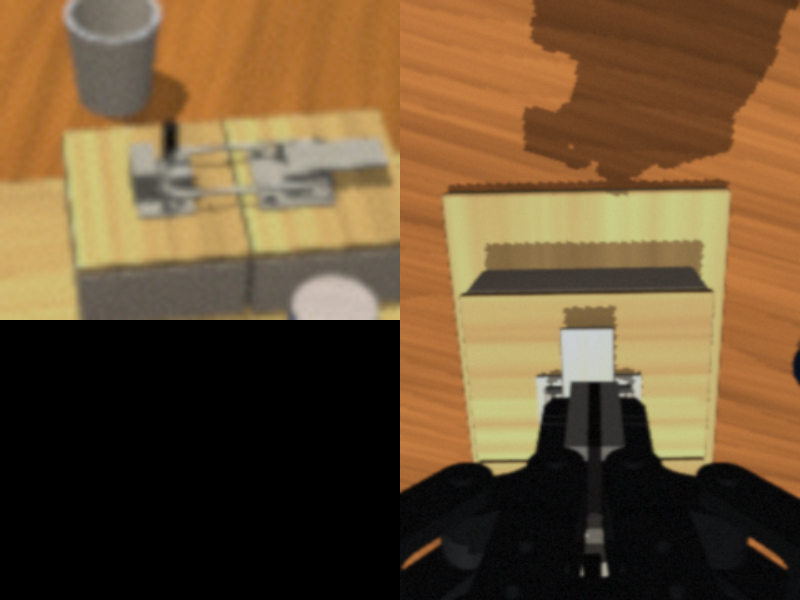

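The gap is now a thin line at (240,200), the lever lies flat from (290,165) to (385,155), and the bail is level with its bar in the keeper at (165,185). The tool is clear and the force reads zero, so I'm handing the job in.

```bash
python3 -c "
from plant import arm
print(arm.close_job())"
```

```text
the job is handed in; nothing more can be done
None
```

The mould is latched: in the last pictures the bail is hooked under the keeper's prongs, the gap is closed and the lever lies flat; wrist force readings while pressing peaked at about 17 N, and the job is handed in at about 22 s, with no verdict returned.

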